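# Load a cap and set the focus wheel at the laser marker

## Robot

A 7-joint arm with a two-finger parallel gripper is mounted at the origin on the work surface. World frame = base frame: x ahead of the robot, y to its left, z up, the work surface at z = 0. Lengths are in m, angles in rad, forces in N, time in s.
With the tool pointing down it reaches from about 0.35 to 0.9 m from the base axis. Payload 7.2 kg.
Tool frame: the origin (TCP) lies on the centre line of the jaws, within the pads' length; the fingertips stand 25 mm ahead of it and the grasp point (between the pads) lies 6 mm ahead of it; z points along the fingers, y is the direction in which the jaws open and shut (so a half turn about z gives the same grasp; the last joint's range is limited). The gripper opens to 85 mm and grips with 20 to 120 N. Pads are 22 mm wide; open, the fingers measure 114 mm over their backs; the gripper's body (76 mm by 85 mm) begins 54 mm behind the grasp point. The pads swing forward as they close: fully open they stand 13 mm farther back than shut.
Start: joints at [-1.36, 0.411, -0.013, 1.596, 0.006, 1.134, -0.082], TCP at [0.172, 0.601, 0.256] pointing down, gripper open.
Joint ranges: [-2.95, 2.95], [-0.29, 1.99], [-1.47, 1.44], [0.14, 2.54], [-1.03, 4.17], [0.13, 1.85], [-2.86, 2.86]. Speed limits (rad/s): [2.39, 2.39, 3.01, 3.01, 3.14, 3.14, 3.14].

## Interface

Orientations are given as a unit quaternion [x, y, z, w].
In Python, from rig import * gives the robot as it stands.
- The arm moves only by the shell command python3 -m jog 'ROWS' [FORCE]. ROWS is JSON, a list of rows, each a list of 7 numbers: the shift along the tool's x, y, z in mm, then the turn, a rotation vector about the tool's x, y, z in degrees, then the finger opening in mm, from 0 to 85.4. A call has 1 to 5 rows; each row is the pose to reach, as a shift and turn from the pose commanded when the call began, along the tool's axes at that moment; what a row does not reach only later rows make up. A row lasts 1/8 s, in which the tool goes at most 62.5 mm and 10.7 degrees, less where a joint would pass 70% of its speed; a pose out of reach is approached as far as the arm can. A call with a gripper value outside its range is refused whole. The fingers move at their own pace and stop on an object; FORCE is the grip in N (left out, the last holds). Time passes only in rows, so rows that repeat a pose let the fingers close. It gives the time, the measured TCP pose, the force and the opening at its end, in the units of the state.
- read_state(): the state, without advancing time (a new reading comes with each control period).
- grab_frame(name): name is "scene" or "top" or "wrist"; returns a dict with "pixels" (480x640x3 uint8, red, green, blue), "mtx" (3x3 intrinsics, pixels), "R" (3x3) and "t" (3): a world point X has camera coordinates R X + t; the wrist camera has in their place "hand_eye" (4x4, takes a point from camera to tool coordinates, whose origin is the TCP and whose axes are the flange's). Camera axes: x right, y down, z forward; pixel columns grow to the right and rows downward; lengths in m; the calibration is good to about 2 mm. The wrist camera is an equidistant fisheye: a pixel r from the principal point sees the ray r / f radians off the axis. A picture is of the moment at which its call begins: read the wrist's pose just before it. There is no depth.
- sign_off(): hands the job in, once; it reports no verdict.
The state is a dict: "clock": time; "joints": joint angles; "dq": joint speeds; "joint_torque": joint torques, N m; "tool_pos": TCP position; "tcp_rot": TCP orientation; "force": force on the tool from outside, world axes, zero at the start; "moment": the same for the moment, N m; "opening": finger opening in m.
Only numpy, scipy, OpenCV 4.12 (cv2) and the standard library are available. Lean on these libraries where they do the work, as an engineer would, in place of code of your own. Each camera call takes 0.05 s, during which the arm holds its last target. There are 200 camera calls.

## Task

Set up the next marking job. First take the gold cap that lies rim down and set it down (do not drop it) in the round pocket of the dark nest, closed face still up and fully seated; leave the other gold cap, the one lying with its hollow up, alone. Then roll the thumbwheel that sticks out of the control box's slot until the red pointer stands level with the green tag, and take the hand away.

Things in the scene. Friction and masses are not known exactly. Their poses are not given: they have to be found in the camera images.
- cap: The cap to load: round gold cup turned rim down, 46 mm across, 28 mm tall, about 60 g, closed flat face up. Origin: centre of its lower rim (on the table at the start); z points up through the closed face at +28 mm.
- spare_cap: The same kind of cap lying the other way, hollow up. To be left alone. Origin: centre of its underside (the closed face); z up.
- nest: Dark steel block, 80 x 80 x 20 mm, fixed to the table, with one round pocket in the middle of its top, 50 mm across and 8 mm deep, slightly chamfered. Origin: centre of its underside, z up: the pocket floor is at z = +12 mm and the block's top at +20 mm. A seated cap has its rim at +12 mm, its closed face at +40 mm.
- control_box: Violet box with a grey top, 110 (x) by 160 (y) by 55 mm tall, fixed, turned by up to 0.35 rad. Origin: centre of its underside; y runs along the scale and the wheel's rolling direction. The thumbwheel stands out of a narrow slot (13 x 46 mm, long along y) in its top at x = -22 mm; a white scale strip with the red pointer lies at x = +30 mm, the tags at x = +45 mm.
- wheel_top (a point): Top of the thumbwheel's rim, a point fixed to the box at (-22, 0, +63) mm, 8 mm above the box's top. Grey rubber wheel, radius 28 mm, 10 mm wide, axle along the box's x. Press a fingertip on it with a few newtons and draw it along the box's y, in repeated strokes of up to 20 mm; it turns easily (0.5 N at the rim) and stays where it is left.
- focus_wheel (a joint): Angle of the thumbwheel in rad, -2.9 to 2.9, at first within 0.45 of zero; grows when its top is rolled towards the box's +y. The pointer stands at box y = 12 mm x this angle.
- pointer_mark (a point): Middle of the red pointer, a 3 mm wide needle across the scale strip, 56 to 58 mm above the table; moves along the box's y, the same way as the top of the wheel, 12 mm per radian of the wheel. Only the wheel moves it.
- green_tag: Green tag fixed on the box's top beside the scale, 12 mm (x) x 10 mm (y) x 4 mm tall: where the pointer must stand. Origin: centre of its underside; it lies at box y between 17 and 28 mm to one side or the other of the middle.
- orange_tag: Orange tag of the same size on the other side of the scale's middle: another job's setting, of no use here.
Mind the look-alikes: they are no part of the job. What is shaped like the control_box but brown or pink is not meant. Leave any turquoise look-alike of the cap alone.

How it is judged:
On the way, in this order (a step that is already met when the one before it is completed fails the run):
1. the cap stands seated in the nest's pocket, closed face up, let go (horizontal distance between cap and nest below 0.004 m and z of cap in the frame of nest below 0.0145 m and angle between cap's own z axis and vertical below 0.08 rad and contact force between cap and the fingers below 0.1 N), for 0.2 s.
2. the pointer stands level with the green tag (y of pointer_mark in the frame of green_tag between -0.005 and 0.005 m), for 0.2 s.
At the end, for the whole second after the job is handed in: The cap rests in the nest's pocket, closed face up (tilt under 0.08 rad), within 4 mm of the pocket's centre and its rim within 2.5 mm of the pocket floor; the pointer's middle stands within 5 mm of the green tag's middle along the scale (so within the tag's width); wheel and cap are at rest (all of step 2 and horizontal distance between cap and nest below 0.004 m and z of cap in the frame of nest below 0.0145 m and angle between cap's own z axis and vertical below 0.08 rad and linear speed of cap below 0.02 m/s and velocity of joint focus_wheel between -0.1 and 0.1 rad/s); the robot touches nothing.
It fails at once if the spare cap is moved by more than 20 mm (distance of spare_cap from where it was at the start of the episode above 0.02 m).
It fails at once if the cap is dropped: let go over the nest with its rim more than 20 mm above the pocket floor (horizontal distance between cap and nest below 0.03 m and z of cap in the frame of nest above 0.032 m and contact force between cap and the fingers below 0.05 N).
It also fails if it takes over 48 s, if anything falls off the work surface, if the arm or the gripper's body presses on something with over 40 N, if the wrist force passes 120 N, or if a joint passes its speed limit or range.

## Working session

There is one attempt and no reset: what is moved stays moved. The work goes in short steps, Python scripts to look and compute and a shell command to move; the robot and the scene stay as the last step left them, time stands still between calls to the robot, and variables do not carry over. Pictures are saved under pics/ and viewed, about 8 in all and at most 12, crops included, and the job is handed in when it is done.

```bash
mkdir -p pics
cat > h.py <<'E'
from rig import *
import numpy as np, cv2
from scipy.spatial.transform import Rotation as Ro
def save(n,img): cv2.imwrite('pics/'+n+'.png',img[:,:,::-1])
def px2w(f,u,v,z):
    d=np.linalg.inv(f['mtx'])@np.array([u,v,1.]); R=np.array(f['R']);t=np.array(f['t'])
    c=-R.T@t; d=R.T@d; return c+d*(z-c[2])/d[2]
def totool(s,p):
    return Ro.from_quat(s['tcp_rot']).inv().apply(np.array(p)-s['tool_pos'])*1000
E
python3 - <<'E'
from h import *
import pickle
s=read_state();print(s['clock'],s['tool_pos'],s['tcp_rot'],s['force'],s['opening'])
a=grab_frame('top');b=grab_frame('scene')
pickle.dump((a,b),open('f.pkl','wb'))
save('top',a['pixels']);save('scene',b['pixels'])
print(a['mtx'],a['R'],a['t'])
E
```

```text
0.0 [0.17188987 0.60039932 0.25542517] [ 1.38921753e-01  9.90303004e-01 -8.37745040e-04 -7.08342547e-05] [-0.42657921  0.24243267  0.17164414] 0.0854354823566971
[[436.68653094   0.         328.28071453]
 [  0.         436.68653094 230.58179205]
 [  0.           0.           1.        ]] [[ 0.01073177 -0.99994156 -0.00130629]
 [-0.99573916 -0.01056699 -0.09160715]
 [ 0.09158799  0.00228383 -0.99579437]] [0.05888004 0.47970333 1.06938982]
```

View pics/top.png

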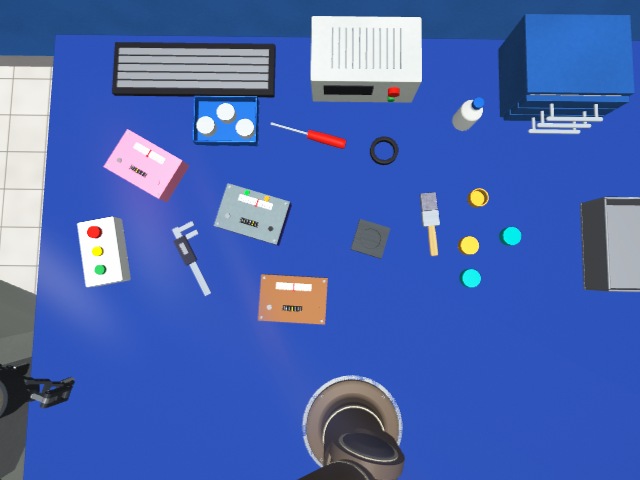

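View pics/scene.png

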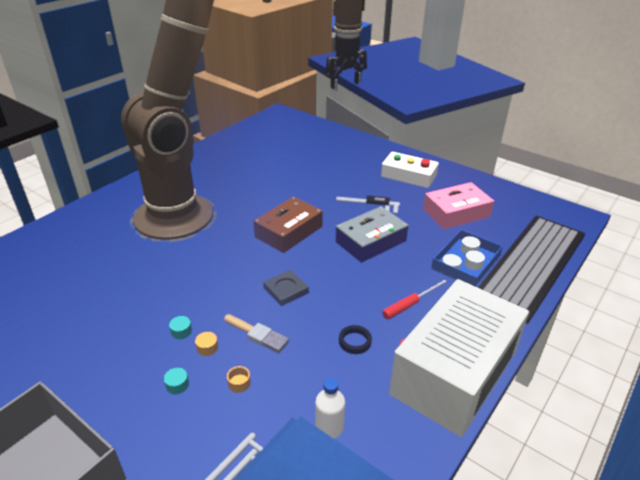

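The top view shows two gold caps. The one at (470,245) is plain gold with a closed face; the one at (479,198) shows a dark rim and a hollow. The caps at (512,236) and (471,278) are turquoise look-alikes. The nest is at (371,239). The grey-topped control box is at (252,213), and the brown (293,299) and pink (145,165) boxes are decoys. I'll confirm the caps and box in an enlarged crop and measure.

Run:
```python
from h import *
import pickle
a,b=pickle.load(open('f.pkl','rb'));p=a['pixels']
c1=cv2.resize(p[180:300,445:535],None,fx=4.4,fy=4.4,interpolation=cv2.INTER_CUBIC)
c2=cv2.resize(p[175:255,205:300],None,fx=4,fy=4,interpolation=cv2.INTER_CUBIC)
o=np.zeros((600,790,3),np.uint8);o[:c1.shape[0],:c1.shape[1]]=c1;o[:c2.shape[0],400:400+c2.shape[1]]=c2
c3=cv2.resize(p[212:264,345:397],None,fx=5,fy=5,interpolation=cv2.INTER_CUBIC);o[325:585,400:660]=c3
save('crop1',o)
hsv=cv2.cvtColor(p,cv2.COLOR_RGB2HSV)
def blob(lo,hi,x0,y0,x1,y1):
    m=cv2.inRange(hsv,np.array(lo),np.array(hi));k=np.zeros_like(m);k[y0:y1,x0:x1]=m[y0:y1,x0:x1]
    ys,xs=np.nonzero(k);return k,xs.mean(),ys.mean(),len(xs)
k,u,v,n=blob((18,120,120),(35,255,255),455,230,485,260)
print('cap',u,v,n,px2w(a,u,v,.026))
k,u,v,n=blob((0,0,0),(179,140,110),345,212,397,264)
print('nest',u,v,n,px2w(a,u,v,.018), cv2.minAreaRect(cv2.findNonZero(k)))
for nm,lo,hi in (('green',(45,120,80),(75,255,255)),('orange',(10,150,150),(28,255,255)),('red',(0,120,120),(8,255,255))):
    k,u,v,n=blob(lo,hi,230,180,285,215); print(nm,u,v,n,px2w(a,u,v,.058))
# grey top
k,u,v,n=blob((0,0,70),(179,110,190),205,175,300,250)
r=cv2.minAreaRect(max(cv2.findContours(k,0,2)[0],key=cv2.contourArea)); bx=cv2.boxPoints(r)
print('box',r,px2w(a,*r[0],.055),[px2w(a,*q,.055)[:2].round(4) for q in bx])
```

```text
cap 468.7355072463768 245.04347826086956 276 [ 0.44634472 -0.28494821  0.026     ]
nest 369.84132055378063 238.58892438764644 939 [ 0.46039043 -0.04028008  0.018     ] ((369.56884765625, 238.77066040039062), (31.225135803222656, 31.033573150634766), 16.699243545532227)
green 246.45 192.2 20 [0.56755275 0.26433453 0.058     ]
orange 266.3333333333333 198.0 18 [0.55377246 0.21553265 0.058     ]
red 256.22222222222223 203.44444444444446 9 [0.54013257 0.23979997 0.058     ]
box ((248.69998168945312, 222.60000610351562), (21.46625328063965, 9.391486167907715), 26.56505012512207) [0.49342989 0.25736364 0.055     ] [array([0.4946, 0.2858]), array([0.5153, 0.2762]), array([0.4923, 0.2289]), array([0.4717, 0.2386])]
```

View pics/crop1.png

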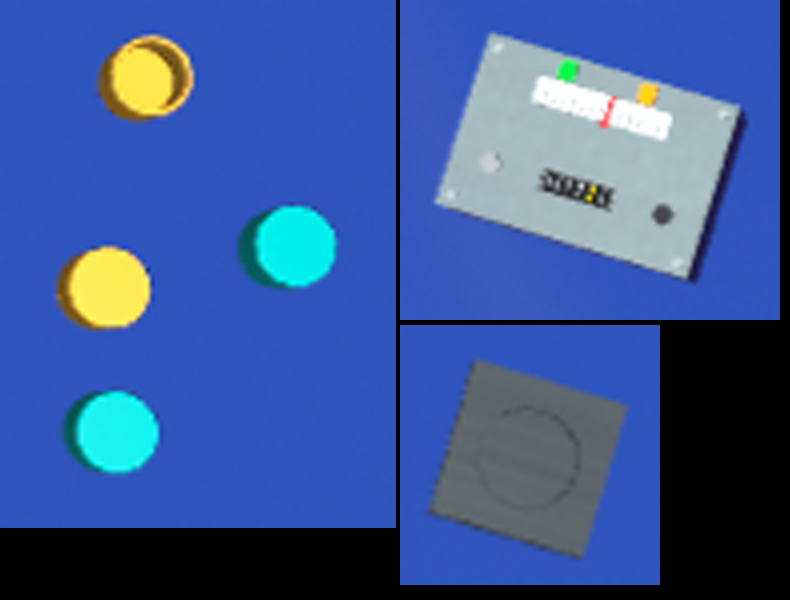

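Crop: the gold cap at (470,245) is closed face up, so it is the target. The one at (479,198) has its hollow up and is the spare. The box has a grey top, with the green tag at box +y (left) and the red pointer near the middle. The tool's y already runs close to the box's y (about 16°).

```bash
python3 -m jog '[[-363,-260,30,0,0,0,65],[-363,-260,30,0,0,0,65],[-363,-260,30,0,0,0,65],[-363,-260,30,0,0,0,65],[-363,-260,30,0,0,0,65]]' 30
python3 - <<'E'
from h import *
import pickle
a,b=pickle.load(open('f.pkl','rb'))
s=read_state()
C=[px2w(a,u,v,.055) for u,v in((227,183.25),(290.5,202),(277.5,244.5),(214,225.75))]
c=np.mean(C,0);y=(C[0]+C[3]-C[1]-C[2]);y/=np.linalg.norm(y);x=np.array([y[1],-y[0],0])
print(c,y,x,'lens',np.linalg.norm(C[0]-C[1]),np.linalg.norm(C[0]-C[3]))
w=c-.022*x;w[2]=.063;print('wheel',w)
g=px2w(a,246.9,192.6,.059);r=px2w(a,257,202.8,.057);print('g',(g-c)@x,(g-c)@y,'r',(r-c)@x,(r-c)@y)
print('nest',px2w(a,370.8,238.4,.02))
print('to cap',totool(s,px2w(a,470,245.5,.028)))
E
```

```text
clock: 0.72
tool_pos: [0.3667, 0.3547, 0.2351]
tcp_rot: [0.139, 0.99, -0.0, -0.0]
force: [1.4, -0.1, 0.2]
opening: 0.065
[0.51514741 0.2494087  0.055     ] [0.27376816 0.96179571 0.        ] [ 0.96179571 -0.27376816  0.        ] lens 0.16264849253701796 0.10865086764209136
wheel [0.4939879 0.2554316 0.063    ]
g 0.04556794478713255 0.02712076068777367 r 0.028811678291020024 -0.0035388551304678328
nest [ 0.46074031 -0.04248848  0.02      ]
to cap [-252.08906283 -595.74472891  207.13117467]
```

```bash
python3 -m jog '[[-252,-596,60,0,0,0,65],[-252,-596,60,0,0,0,65],[-252,-596,60,0,0,0,65],[-252,-596,60,0,0,0,65],[-252,-596,60,0,0,0,65]]'
python3 - <<'E'
from h import *
import pickle
a,b=pickle.load(open('f.pkl','rb'))
print('to cap',totool(read_state(),px2w(a,470,245.5,.028)))
E
```

```text
clock: 1.35
tool_pos: [0.4032, 0.0458, 0.2064]
tcp_rot: [0.139, 0.99, 0.0, 0.0]
force: [0.6, -0.5, -0.0]
opening: 0.0651
to cap [-131.83862248 -308.89174036  178.30177162]
```

```bash
python3 -m jog '[[-132,-309,60,0,0,0,65],[-132,-309,60,0,0,0,65],[-132,-309,60,0,0,0,65],[-132,-309,60,0,0,0,65],[-132,-309,60,0,0,0,65]]'
python3 -m jog '[[-10,-24,10,0,0,0,65],[-10,-24,10,0,0,0,65],[-10,-24,10,0,0,0,65]]'
python3 - <<'E'
from h import *
import pickle
a,b=pickle.load(open('f.pkl','rb'))
s=read_state();f=grab_frame('wrist');pickle.dump((s,f),open('w1.pkl','wb'));save('w1',f['pixels'])
print(totool(s,px2w(a,470,245.5,.028)),f['mtx'],np.array(f['hand_eye']))
E
```

```text
clock: 1.98
tool_pos: [0.4418, -0.2593, 0.151]
tcp_rot: [0.139, 0.99, 0.0, 0.0]
force: [2.2, 0.1, 0.5]
opening: 0.065
clock: 2.35
tool_pos: [0.4445, -0.2824, 0.1413]
tcp_rot: [0.139, 0.99, 0.0, -0.0]
force: [-0.1, 0.9, -0.8]
opening: 0.0649
[ -2.05971219  -4.68668738 113.30576793] [[371.64829954   0.         320.85970497]
 [  0.         371.64829954 246.20825109]
 [  0.           0.           1.        ]] [[ 2.95302647e-04 -9.45550338e-01 -3.25475762e-01  8.39788689e-02]
 [ 9.99999817e-01  1.07455251e-04  5.95123407e-04 -5.78554418e-04]
 [-5.27745059e-04 -3.25475878e-01  9.45550197e-01 -1.17736935e-01]
 [ 0.00000000e+00  0.00000000e+00  0.00000000e+00  1.00000000e+00]]
```

View pics/w1.png

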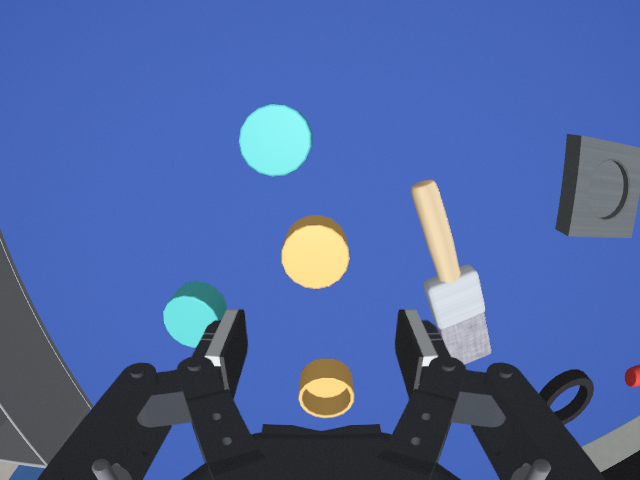

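The wrist view shows the cap's closed face at (315,257), between the jaws. The spare is at (327,392) and the nest at right (605,188).

```bash
cat >> h.py <<'E'
def wray(f,u,v):
    K=f['mtx'];x=np.array([(u-K[0,2])/K[0,0],(v-K[1,2])/K[1,1]]);r=np.linalg.norm(x)
    d=np.r_[x/r*np.sin(r),np.cos(r)];H=np.array(f['hand_eye']);return H[:3,3],H[:3,:3]@d
def w2w(s,f,u,v,z):
    o,d=wray(f,u,v);R=Ro.from_quat(s['tcp_rot']);o=R.apply(o)+s['tool_pos'];d=R.apply(d);return o+d*(z-o[2])/d[2]
E
python3 - <<'E'
from h import *
import pickle
s,f=pickle.load(open('w1.pkl','rb'));hsv=cv2.cvtColor(f['pixels'],cv2.COLOR_RGB2HSV)
m=cv2.inRange(hsv,np.array((12,80,215)),np.array((35,255,255)))[200:300,270:370]
c=max(cv2.findContours(m,0,1)[0],key=cv2.contourArea)[:,0]+[270,200]
P=np.array([w2w(s,f,*q,.028) for q in c.astype(float)])
(cx,cy),r=cv2.minEnclosingCircle(P[:,:2].astype(np.float32)*1000);print(cx,cy,r,P.mean(0))
A=np.c_[2*P[:,:2],np.ones(len(P))];q=np.linalg.lstsq(A,(P[:,:2]**2).sum(1),rcond=None)[0];print(q,totool(s,[q[0],q[1],.033]))
E
```

```text
446.36871337890625 -287.4764709472656 22.485065460205078 [ 0.44613284 -0.28738947  0.028     ]
[ 0.4463154  -0.28749588 -0.28136741] [ -3.22409617  -4.43041357 108.30476259]
```

```bash
python3 -m jog '[[-3,-4.5,60,0,0,0,65],[-3,-4.5,100,0,0,0,65],[-3,-4.5,108,0,0,0,65],[-3,-4.5,108,0,0,0,65]]'
python3 -m jog '[[0,0,0,0,0,0,40],[0,0,0,0,0,0,40],[0,0,0,0,0,0,40],[0,0,0,0,0,0,40],[0,0,0,0,0,0,40]]' 30
```

```text
clock: 2.9
tool_pos: [0.4469, -0.2881, 0.0343]
tcp_rot: [0.138, 0.99, 0.0, 0.0]
force: [-0.5, 0.8, 0.1]
opening: 0.065
clock: 3.52
tool_pos: [0.4475, -0.2888, 0.0356]
tcp_rot: [0.139, 0.99, -0.0, 0.002]
force: [-1.5, 2.3, 6.2]
opening: 0.0441
```

```bash
python3 -m jog '[[0,0,-30,0,0,0,40],[0,0,-80,0,0,0,40],[0,0,-80,0,0,0,40]]' 30
python3 - <<'E'
from h import *
import pickle
a,b=pickle.load(open('f.pkl','rb'))
s=read_state();f=grab_frame('wrist');pickle.dump((s,f),open('w2.pkl','wb'));save('w2',f['pixels'])
print(s['tool_pos'],s['opening'],totool(s,px2w(a,370.8,238.4,.02)))
E
```

```text
clock: 3.9
tool_pos: [0.4487, -0.29, 0.1181]
tcp_rot: [0.139, 0.99, -0.001, 0.004]
force: [-1.0, 0.3, -0.7]
opening: 0.0443
[ 0.44874418 -0.28998738  0.11807278] 0.04431966247443251 [ 57.42501344 241.31438361  97.40441111]
```

View pics/w2.png

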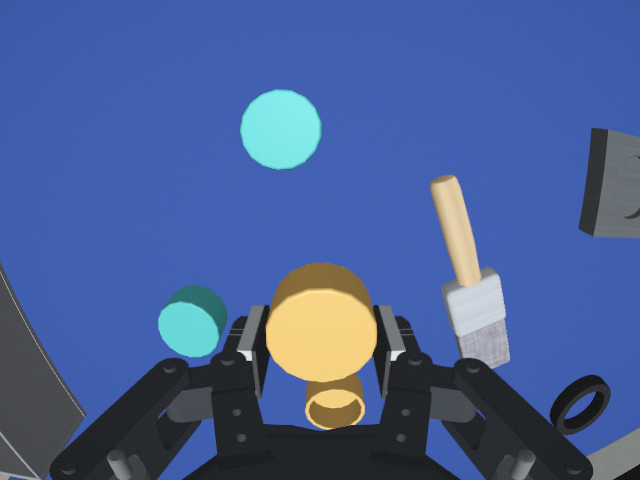

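```bash
cat >> h.py <<'E'
def capfit(f,box,zs=(.004,.0076,.011)):
    hsv=cv2.cvtColor(f['pixels'],cv2.COLOR_RGB2HSV);x0,y0,x1,y1=box
    m=cv2.inRange(hsv,np.array((12,80,215)),np.array((35,255,255)))[y0:y1,x0:x1]
    c=max(cv2.findContours(m,0,1)[0],key=cv2.contourArea)[:,0]+[x0,y0]
    for z in zs:
        P=[]
        for q in c.astype(float):
            o,d=wray(f,*q);P.append((o+d*(z-o[2])/d[2])[:2])
        P=np.array(P);q=np.linalg.lstsq(np.c_[2*P,np.ones(len(P))],(P**2).sum(1),rcond=None)[0]
        print(z,q[:2]*1000,1000*np.sqrt(q[2]+q[0]**2+q[1]**2),'res',1000*np.std(np.linalg.norm(P-q[:2],axis=1)))
E
python3 - <<'E'
from h import *
import pickle
s,f=pickle.load(open('w2.pkl','rb'));capfit(f,(255,275,390,384))
print(Ro.from_quat(s['tcp_rot']).as_matrix()[:,2])
E
python3 -m jog '[[57,241,-10,0,0,0,40],[57,241,-10,0,0,0,40],[57,241,-10,0,0,0,40],[57,241,-10,0,0,0,40],[57,241,-10,0,0,0,40]]' 30
```

```text
0.004 [ 4.13389839 -0.46210502] 21.32731155859602 res 0.17228098646187087
0.0076 [ 1.77280003 -0.45865128] 21.957994461427685 res 0.1773756123056369
0.011 [-0.45712619 -0.45538941] 22.553639425213156 res 0.1821872033803051
[ 0.00787483 -0.00306804 -0.99996429]
clock: 4.58
tool_pos: [0.4577, -0.0356, 0.1231]
tcp_rot: [0.134, 0.991, 0.001, -0.001]
force: [-0.5, -1.3, -0.4]
opening: 0.0444
```

```bash
python3 -m jog '[[0,0,0,0,0,0,40],[0,0,0,0,0,0,40]]' 30
python3 - <<'E'
from h import *
import pickle
a,b=pickle.load(open('f.pkl','rb'))
s=read_state();f=grab_frame('wrist');t=grab_frame('top');pickle.dump((s,f,t),open('w3.pkl','wb'));save('w3',f['pixels'])
print(s['tool_pos'],s['tcp_rot'],totool(s,px2w(a,370.8,238.4,.02)));capfit(f,(255,275,390,384))
E
```

```text
clock: 4.82
tool_pos: [0.4576, -0.0427, 0.1234]
tcp_rot: [0.14, 0.99, -0.0, -0.0]
force: [0.4, 0.1, -0.5]
opening: 0.0445
[ 0.45762725 -0.04267407  0.12339573] [ 1.40170957e-01  9.90127282e-01 -2.41899008e-04 -9.70999274e-05] [ -2.95208715   1.09474199 103.394824  ]
0.004 [ 4.19569576 -0.495842  ] 21.451234427790666 res 0.1675865775079185
0.0076 [ 1.83639721 -0.49337639] 22.085592557043974 res 0.17254246515875507
0.011 [-0.3918292  -0.49104777] 22.684708568005416 res 0.17722302571787785
```

View pics/w3.png

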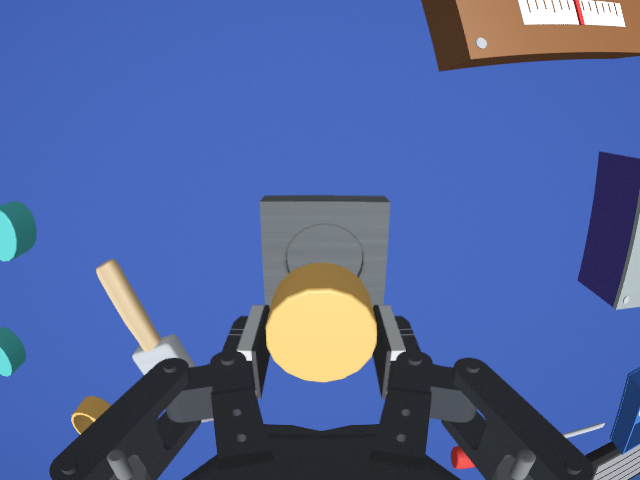

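The wrist view shows the nest square to the tool. Its far top edge runs (262,201)–(388,201), and the pocket edge passes through (286,258), (325,223) and (363,258).

Run:
```python
from h import *
import pickle
s,f,t=pickle.load(open('w3.pkl','rb'))
def tl(u,v,z=.1034):
    o,d=wray(f,u,v);return (o+d*(z-o[2])/d[2])[:2]*1000
for q in((262,201),(388,201),(286,258),(325,223),(363,258)):print(q,tl(*q).round(1))
# pocket edge: darkest/brightest gradients in rectified view
g=cv2.cvtColor(f['pixels'],cv2.COLOR_RGB2GRAY)
H=np.array(f['hand_eye']);xs,ys=np.meshgrid(np.arange(-60,30,.25),np.arange(-50,50,.25))
P=np.stack([xs/1000,ys/1000,np.full_like(xs,.1034)],-1)-H[:3,3];P=P@H[:3,:3];th=np.arctan2(np.linalg.norm(P[...,:2],axis=-1),P[...,2])
n=P[...,:2]/np.linalg.norm(P[...,:2],axis=-1)[...,None]*th[...,None]*f['mtx'][0,0]
im=cv2.remap(f['pixels'],(n[...,0]+f['mtx'][0,2]).astype(np.float32),(n[...,1]+f['mtx'][1,2]).astype(np.float32),cv2.INTER_CUBIC)
save('rect',cv2.resize(im,None,fx=1.6,fy=1.4))
```

```text
(262, 201) [ 37.1 -36.5]
(388, 201) [37.2 40.7]
(286, 258) [ -0.1 -22.7]
(325, 223) [23.   2.1]
(363, 258) [-0.1 26.5]
```

View pics/rect.png

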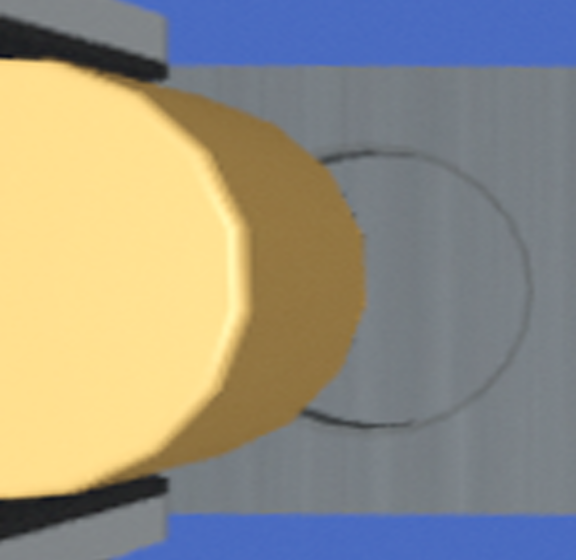

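```bash
python3 -m jog '[[-3,2.2,30,0,0,0,40],[-3,2.2,57,0,0,0,40],[-3,2.2,59,0,0,0,40],[-3,2.2,59,0,0,0,40],[-3,2.2,59,0,0,0,40]]' 30
python3 - <<'E'
from h import *
import pickle
s=read_state();f=grab_frame('wrist');pickle.dump((s,f),open('w4.pkl','wb'))
print(s['tool_pos'],s['tcp_rot'])
save('w4',cv2.resize(f['pixels'][190:390,220:420],None,fx=3,fy=3,interpolation=cv2.INTER_CUBIC))
E
```

```text
clock: 5.55
tool_pos: [0.462, -0.0401, 0.0655]
tcp_rot: [0.139, 0.99, 0.0, 0.001]
force: [0.2, -0.5, 0.3]
opening: 0.0445
[ 0.46201491 -0.04014274  0.0654822 ] [1.39219028e-01 9.90261286e-01 2.05615190e-04 7.78096646e-04]
```

View pics/w4.png

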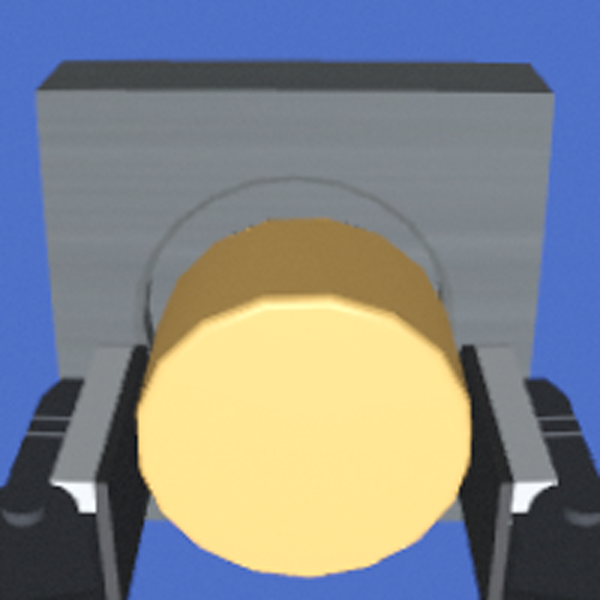

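Run:
```python
from h import *
import pickle
s,f=pickle.load(open('w4.pkl','rb'))
def tl(x,y,z):
    o,d=wray(f,220+(x-1)/3,190+(y-1)/3);return ((o+d*(z-o[2])/d[2])[:2]*1000).round(1)
print('pocket +x',tl(295,178,.0455),'sides',tl(143,290,.0455),tl(447,290,.0455),'nest',tl(37,92,.0455),tl(553,92,.0455))
for z in(.0355,.037,.0385):print(z,'rim +x',tl(303,219,z))
for z in(.0075,.009,.0105):print(z,'top +x',tl(303,296,z),'-x',tl(305,577,z),tl(137,420,z),tl(471,420,z))
```

```text
pocket +x [26.4 -1.8] sides [  7.1 -26.6] [ 7.1 22.8] nest [ 40.5 -41.6] [40.4 37.9]
0.0355 rim +x [23.5 -0.6]
0.037 rim +x [22.9 -0.6]
0.0385 rim +x [22.3 -0.6]
0.0075 top +x [24.3 -0.6] -x [-20.8  -0.3] [  5.9 -22.5] [ 5.8 21.7]
0.009 top +x [23.6 -0.6] -x [-22.1  -0.3] [  4.9 -22.8] [ 4.9 21.9]
0.0105 top +x [22.8 -0.6] -x [-23.4  -0.3] [  4. -23.] [ 4.  22.2]
```

```bash
python3 -m jog '[[0.6,-1.3,0,0,0,0,40],[0.6,-1.3,5,0,0,0,40],[0.6,-1.3,9,0,0,0,40],[0.6,-1.3,12,0,0,0,40],[0.6,-1.3,12,0,0,0,40]]' 30
python3 -m jog '[[0,0,1.5,0,0,0,40],[0,0,2.5,0,0,0,40],[0,0,3,0,0,0,40],[0,0,3,0,0,0,40]]' 30
```

```text
clock: 6.22
tool_pos: [0.4614, -0.0414, 0.0527]
tcp_rot: [0.139, 0.99, -0.0, 0.001]
force: [1.5, -1.0, 5.7]
opening: 0.0444
clock: 6.72
tool_pos: [0.4618, -0.0417, 0.0501]
tcp_rot: [0.139, 0.99, -0.0, 0.001]
force: [2.7, -2.2, 0.3]
opening: 0.0442
```

```bash
python3 -m jog '[[0,0,1,0,0,0,40],[0,0,2,0,0,0,40],[0,0,2,0,0,0,40]]' 30;python3 -m jog '[[0,0,0.7,0,0,0,40],[0,0,1.5,0,0,0,40],[0,0,1.5,0,0,0,40]]' 30
```

```text
clock: 7.1
tool_pos: [0.4612, -0.0413, 0.0481]
tcp_rot: [0.139, 0.99, 0.0, 0.001]
force: [0.2, -2.1, 10.8]
opening: 0.0446
clock: 7.48
tool_pos: [0.4609, -0.0409, 0.0468]
tcp_rot: [0.139, 0.99, 0.0, 0.0]
force: [-2.3, -1.8, 17.5]
opening: 0.0442
```

```bash
python3 -m jog '[[0,0,-1,0,0,0,60],[0,0,-1,0,0,0,65],[0,0,-1,0,0,0,65]]' 30;python3 -m jog '[[0,0,-30,0,0,0,65],[0,0,-90,0,0,0,65],[0,0,-110,0,0,0,65],[0,0,-110,0,0,0,40]]'
python3 - <<'E'
from h import *
import pickle
s=read_state();f=grab_frame('wrist');t=grab_frame('top');pickle.dump((s,f,t),open('w5.pkl','wb'))
print(s['tool_pos'],s['tcp_rot'])
save('w5',cv2.resize(f['pixels'][180:340,230:430],None,fx=3.5,fy=3.5,interpolation=cv2.INTER_CUBIC))
E
```

```text
clock: 7.85
tool_pos: [0.46, -0.0408, 0.0467]
tcp_rot: [0.139, 0.99, -0.0, -0.001]
force: [-0.1, -0.8, -1.1]
opening: 0.0649
clock: 8.35
tool_pos: [0.4612, -0.0407, 0.1582]
tcp_rot: [0.139, 0.99, 0.001, 0.001]
force: [-0.7, 0.1, -0.7]
opening: 0.0478
[ 0.46123191 -0.04065114  0.15823555] [1.38707858e-01 9.90332171e-01 6.71891051e-04 1.36715469e-03]
```

View pics/w5.png

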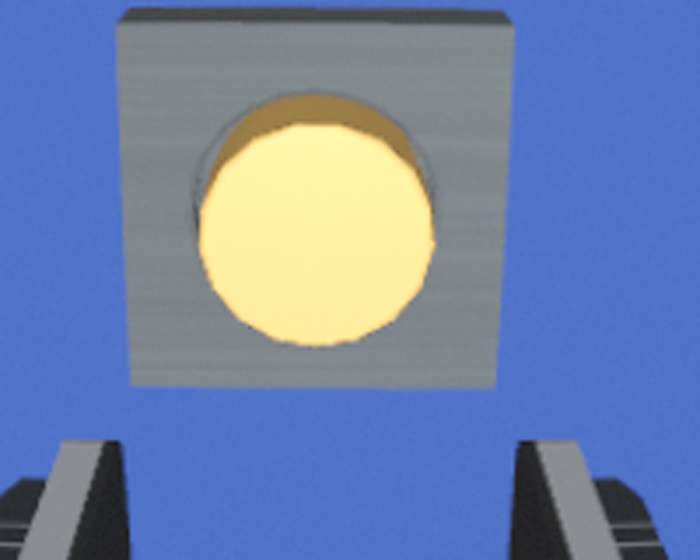

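Seated: only the upper wall shows and the rim is inside the pocket. Next, the wheel.

```bash
python3 - <<'E'
from h import *
import pickle
s,f,t=pickle.load(open('w5.pkl','rb'));capfit(f,(250,180,390,300),(.1142,.1182,.1222))
E
python3 -m jog '[[48,290,0,0,0,0,0],[48,290,0,0,0,0,0],[48,290,0,0,0,0,0],[48,290,0,0,0,0,0],[48,290,0,0,0,0,0]]'
python3 -m jog '[[0,0,0,0,0,0,0],[0,0,0,0,0,0,0]]'
python3 - <<'E'
from h import *
import pickle
s=read_state();f=grab_frame('wrist');t=grab_frame('top');pickle.dump((s,f,t),open('w6.pkl','wb'))
print(s['tool_pos'],s['tcp_rot'],s['opening'])
save('w6',cv2.resize(f['pixels'][100:400,160:480],None,fx=2.4,fy=2,interpolation=cv2.INTER_CUBIC))
E
```

```text
0.1142 [ 3.29849057 -1.04544088] 21.730873040535286 res 0.23943934001601624
0.1182 [ 1.90709121 -1.05350034] 22.105642845790356 res 0.24356870171542103
0.1222 [ 0.51569185 -1.06155981] 22.48041265104543 res 0.2476980634148255
clock: 9.07
tool_pos: [0.493, 0.2539, 0.155]
tcp_rot: [0.138, 0.99, -0.001, -0.001]
force: [1.0, -0.1, -0.8]
opening: 0.0001
clock: 9.32
tool_pos: [0.4934, 0.2499, 0.1555]
tcp_rot: [0.139, 0.99, -0.001, -0.001]
force: [0.4, -1.3, -0.0]
opening: -0.0
[0.49342599 0.24988919 0.1554597 ] [ 1.39102081e-01  9.90276736e-01 -1.30527522e-03 -9.45143416e-04] -2.13197840991191e-06
```

View pics/w6.png

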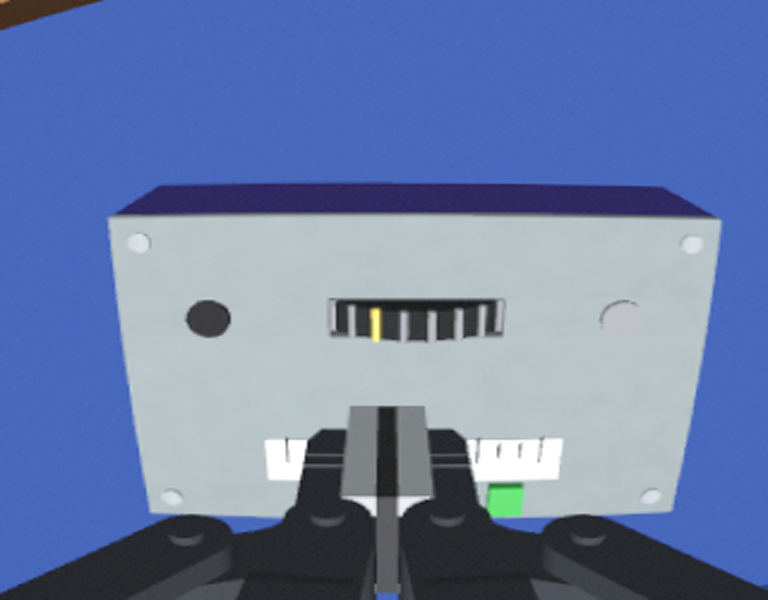

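The wrist view (crop) shows the wheel slot at x 329–504, y 299–336, the box's top corners at (109,217), (720,220), (672,510) and (152,512), and the green tag at (506,500).

Run:
```python
from h import *
import pickle
s,f,t=pickle.load(open('w6.pkl','rb'))
def w(x,y,z): return w2w(s,f,160+x/2.4,100+y/2,z)
C=[w(*q,.055) for q in((109,217),(720,220),(672,510),(152,512))]
y=C[1]+C[2]-C[0]-C[3];y/=np.linalg.norm(y);x=np.array([y[1],-y[0],0]);c=np.mean(C,0)
sl=w(416.5,317.5,.055);print('box c',c,'y',y,'slot',sl,(sl-c)@x,(sl-c)@y)
g=w(506,500,.059);print('green y',(g-c)@y,(g-sl)@y,'slot len',np.linalg.norm(w(329,317,.055)-w(504,317,.055)))
print('tool to slot top',totool(s,sl+[0,0,.008]))
```

```text
box c [0.51603081 0.2511868  0.055     ] y [ 2.76681641e-01  9.60961638e-01 -8.68311483e-17] slot [0.49475681 0.25704687 0.055     ] -0.022064870665053356 -0.00025482288453071005
green y 0.026800689380760922 0.027055512265291633 slot len 0.046009689578032704
tool to slot top [ 0.55313809  7.51063612 92.43962719]
```

```bash
python3 -m jog '[[0.5,-1.5,40,0,0,0,0],[0.5,-1.5,60,0,0,0,0],[0.5,-1.5,66,0,0,0,0],[0.5,-1.5,68,0,0,0,0],[0.5,-1.5,68,0,0,0,0]]'
```

```text
clock: 10.05
tool_pos: [0.4937, 0.2497, 0.0898]
tcp_rot: [0.139, 0.99, 0.0, 0.0]
force: [-0.2, 0.4, 0.3]
opening: 0.0001
```

```bash
python3 -m jog '[[0,0,1,0,0,0,0],[0,0,2.5,0,0,0,0],[0,0,2.5,0,0,0,0]]'; python3 -m jog '[[0,0,1,0,0,0,0],[0,0,1,0,0,0,0]]'
```

```text
clock: 10.42
tool_pos: [0.4937, 0.2502, 0.0878]
tcp_rot: [0.139, 0.99, 0.001, 0.0]
force: [-2.1, -0.2, 8.8]
opening: -0.0002
clock: 10.68
tool_pos: [0.494, 0.2506, 0.0876]
tcp_rot: [0.139, 0.99, 0.001, 0.001]
force: [-3.2, -0.8, 17.8]
opening: 0.0001
```

```bash
python3 -m jog '[[0,0,-1,0,0,0,0],[0,4,-1,0,0,0,0],[0,9,-1,0,0,0,0],[0,14,-1,0,0,0,0],[0,18,-1,0,0,0,0]]'; python3 -m jog '[[0,0,0,0,0,0,0],[0,0,-8,0,0,0,0],[0,-18,-8,0,0,0,0],[0,-18,-8,0,0,0,0]]'
cat > ptr.py <<'E'
from h import *
C=np.array([.5160,.2507,.055]);Y=np.array([.2755,.9613,0]);X=np.array([.9613,-.2755,0])
t=grab_frame('top');hsv=cv2.cvtColor(t['pixels'],cv2.COLOR_RGB2HSV)
def b(lo,hi,z):
    m=np.zeros((480,640),np.uint8);m[180:222,230:285]=cv2.inRange(hsv,np.array(lo),np.array(hi))[180:222,230:285]
    q=np.argwhere(m)
    if not len(q): return None
    p=px2w(t,q[:,1].mean(),q[:,0].mean(),z)-C;return len(q),(p@X*1000).round(1),(p@Y*1000).round(1)
print('red',b((0,70,90),(8,255,255),.057),b((172,70,90),(179,255,255),.057),'green',b((45,80,80),(75,255,255),.059),'orange',b((10,120,120),(28,255,255),.059))
p=t['pixels'][165:260,195:310];save('t%d'%int(read_state()['clock']*100),cv2.resize(p,None,fx=6,fy=6,interpolation=cv2.INTER_CUBIC))
E
python3 ptr.py; ls pics
```

```text
clock: 11.3
tool_pos: [0.4987, 0.2678, 0.0875]
tcp_rot: [0.139, 0.99, 0.001, 0.001]
force: [-0.3, 0.1, 3.6]
opening: -0.0001
clock: 11.8
tool_pos: [0.4926, 0.2471, 0.0944]
tcp_rot: [0.14, 0.99, -0.001, -0.0]
force: [-0.1, 0.3, -0.2]
opening: 0.0003
red (2, np.float64(28.6), np.float64(5.3)) (5, np.float64(33.0), np.float64(3.6)) green (1, np.float64(51.9), np.float64(25.1)) orange (20, np.float64(45.9), np.float64(-23.5))
crop1.png
rect.png
scene.png
t1185.png
top.png
w1.png
w2.png
w3.png
w4.png
w5.png
w6.png
```

```bash
python3 -m jog '[[0,0,8.2,0,0,0,0],[0,0,8.2,0,0,0,0],[0,6,8.2,0,0,0,0],[0,12,8.2,0,0,0,0],[0,18,8.2,0,0,0,0]]'; python3 -m jog '[[0,0,0,0,0,0,0],[0,0,-8,0,0,0,0],[0,-18,-8,0,0,0,0],[0,-18,-8,0,0,0,0]]'; python3 ptr.py
python3 -m jog '[[0,0,8,0,0,0,0],[0,0,8,0,0,0,0],[0,6,8,0,0,0,0],[0,12,8,0,0,0,0],[0,18,8,0,0,0,0]]'; python3 -m jog '[[0,0,0,0,0,0,0],[0,0,-8,0,0,0,0],[0,-18,-8,0,0,0,0],[0,-18,-8,0,0,0,0]]'; python3 ptr.py
```

```text
clock: 12.48
tool_pos: [0.4991, 0.2685, 0.0872]
tcp_rot: [0.139, 0.99, 0.001, 0.001]
force: [0.6, 0.7, 5.3]
opening: 0.0
clock: 12.98
tool_pos: [0.4926, 0.2472, 0.094]
tcp_rot: [0.14, 0.99, -0.001, -0.001]
force: [0.0, 0.7, -0.2]
opening: -0.0001
red (3, np.float64(36.0), np.float64(13.6)) None green (1, np.float64(51.9), np.float64(25.1)) orange (20, np.float64(45.9), np.float64(-23.5))
clock: 13.65
tool_pos: [0.4991, 0.2685, 0.0872]
tcp_rot: [0.139, 0.99, 0.001, 0.001]
force: [-0.1, 0.3, 4.8]
opening: -0.0
clock: 14.15
tool_pos: [0.4925, 0.2472, 0.0941]
tcp_rot: [0.14, 0.99, -0.001, -0.001]
force: [0.2, -0.0, -0.3]
opening: -0.0001
red None None green (1, np.float64(51.9), np.float64(25.1)) orange (20, np.float64(45.9), np.float64(-23.5))
```

```bash
python3 -m jog '[[0,0,-30,0,0,0,0],[0,0,-60,0,0,0,0],[0,0,-60,0,0,0,0],[0,0,-60,0,0,0,0]]'
cat > wp.py <<'E'
from h import *
C=np.array([.5160,.2512,.055]);Y=np.array([.2755,.9613,0]);X=np.array([.9613,-.2755,0])
s=read_state();f=grab_frame('wrist');p=f['pixels'];hsv=cv2.cvtColor(p,cv2.COLOR_RGB2HSV)
for n,lo,hi,z in(('red',(0,120,100),(8,255,255),.058),('red2',(172,120,100),(179,255,255),.058),('green',(45,90,80),(75,255,255),.059)):
    m=cv2.inRange(hsv,np.array(lo),np.array(hi));m[:200]=0;m[400:]=0;m[:,:200]=0;m[:,460:]=0
    q=np.argwhere(m)
    if len(q):
        P=np.array([w2w(s,f,u,v,z)-C for v,u in q]);print(n,len(q),q.mean(0).round(),'x',(P@X).mean().round(4),'y',(P@Y).min().round(4),(P@Y).mean().round(4),(P@Y).max().round(4))
save('wp%d'%int(s['clock']*100),cv2.resize(p[200:400,220:460],None,fx=3,fy=3,interpolation=cv2.INTER_CUBIC))
E
python3 wp.py; ls pics|grep wp
```

```text
clock: 14.7
tool_pos: [0.4928, 0.2498, 0.1538]
tcp_rot: [0.139, 0.99, -0.0, -0.0]
force: [-0.4, -0.2, -0.8]
opening: -0.0002
red 106 [330. 363.] x 0.027 y 0.0179 0.0202 0.0227
red2 5 [330. 362.] x 0.0274 y 0.0178 0.0198 0.0227
green 235 [351. 370.] x 0.0445 y 0.021 0.0262 0.0313
wp1470.png
```

Pointer is at 20.2 mm and the green tag at 26.2 mm, so 6 mm remains, a 14 mm stroke.

```bash
python3 -m jog '[[0,0,40,0,0,0,0],[0,0,60,0,0,0,0],[0,0,60,0,0,0,0]]'; python3 -m jog '[[0,0,8,0,0,0,0],[0,0,8,0,0,0,0],[0,5,8,0,0,0,0],[0,10,8,0,0,0,0],[0,14,8,0,0,0,0]]'; python3 -m jog '[[0,0,0,0,0,0,0],[0,0,-8,0,0,0,0],[0,-14,-38,0,0,0,0],[0,-14,-68,0,0,0,0],[0,-14,-68,0,0,0,0]]';python3 -m jog '[[0,0,0,0,0,0,0],[0,0,0,0,0,0,0]]'; python3 wp.py; ls pics|grep wp
```

```text
clock: 15.12
tool_pos: [0.4917, 0.2489, 0.092]
tcp_rot: [0.139, 0.99, -0.002, -0.002]
force: [0.8, 0.3, 0.4]
opening: -0.0003
clock: 15.75
tool_pos: [0.498, 0.2641, 0.0879]
tcp_rot: [0.139, 0.99, 0.001, 0.001]
force: [-1.1, -0.4, 5.8]
opening: 0.0
clock: 16.38
tool_pos: [0.4947, 0.2502, 0.1572]
tcp_rot: [0.139, 0.99, 0.002, 0.002]
force: [-0.7, 0.3, -0.8]
opening: -0.0
clock: 16.62
tool_pos: [0.4926, 0.2496, 0.1535]
tcp_rot: [0.139, 0.99, -0.001, -0.001]
force: [0.8, -0.3, -0.9]
opening: -0.0005
red 110 [330. 373.] x 0.0275 y 0.0249 0.0268 0.029
red2 5 [323. 373.] x 0.0219 y 0.0248 0.0267 0.0282
green 228 [352. 370.] x 0.0447 y 0.0209 0.026 0.0311
wp1470.png
wp1662.png
```

The pointer is 0.8 mm from the tag's middle. I'll move the hand clear and do one last top check of everything.

```bash
python3 -m jog '[[120,0,-60,0,0,0,0],[120,0,-60,0,0,0,0],[120,0,-60,0,0,0,0],[120,0,-60,0,0,0,0]]'
python3 - <<'E'
from h import *
t=grab_frame('top')['pixels']
o=np.zeros((600,780,3),np.uint8)
o[:380,:460]=cv2.resize(t[165:260,195:310],(460,380),interpolation=cv2.INTER_CUBIC)
o[:300,470:770]=cv2.resize(t[209:269,340:400],(300,300),interpolation=cv2.INTER_CUBIC)
o[310:590,470:770]=cv2.resize(t[175:287,440:560],(300,280),interpolation=cv2.INTER_CUBIC)
save('final',o)
E
```

```text
clock: 17.18
tool_pos: [0.3777, 0.2831, 0.2144]
tcp_rot: [0.138, 0.99, 0.0, 0.0]
force: [0.1, -0.1, 0.2]
opening: 0.0001
```

View pics/final.png

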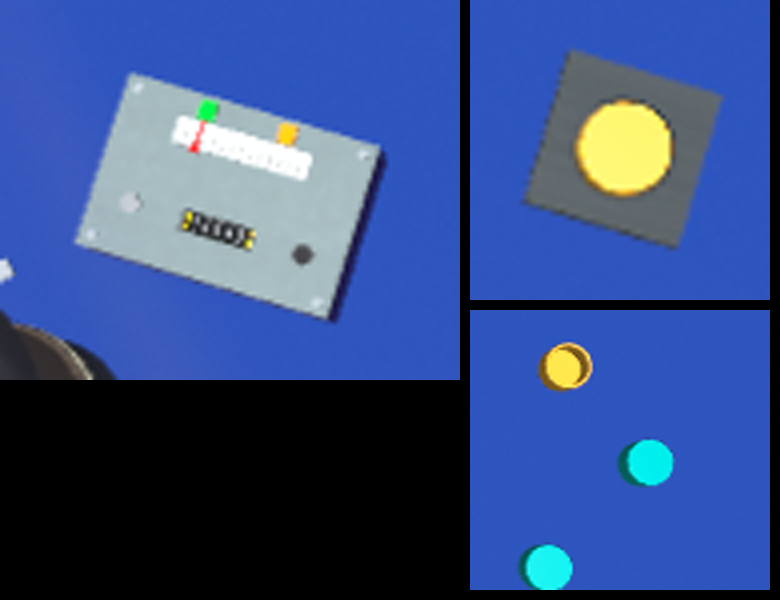

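The red pointer (198,137) is in line with the green tag (208,110) along the tilted box x. The cap is centred in the nest, and the spare and turquoise caps have not moved. Handing in.

```bash
python3 -c "from rig import *;print(sign_off())"
```

```text
the job is handed in; nothing more can be done
None
```

I set the rim-down gold cap in the nest's pocket and let go only once it was pressing on the pocket floor (about 17 N). I then rolled the thumbwheel in four strokes until the pointer stood level with the green tag. The hand is clear, and I handed the job in at about 17 s.

**Last checks**
- **Pointer:** the wrist camera put it at 26.8 mm and the green tag at 26.0 mm along the scale, so it is about 0.8 mm off.
- **Cap:** the top view shows it centred in the pocket with its closed face up.
- **Other caps:** the spare and both turquoise caps look unmoved.

**What disagreed**
- **Cap height:** the wrist camera's height for the cap's face came out about 4 mm lower than a seated cap should read. It read about 3 mm low before placing too, so I took it as camera calibration bias.
- **Tag position:** early estimates put the tag at about 27 mm, 1 mm from the last reading. That is well within the 5 mm allowed.

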